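# Clear the pile into its fitted nests

## Robot

A 6-joint arm with a two-finger parallel gripper is mounted at the origin on the work surface; the furniture and walls round the work are solid. World frame = base frame: x ahead of the robot, y to its left, z up, the work surface at z = 0. Lengths are in m, angles in rad, forces in N, time in s.
With the tool pointing down it reaches from about 0.325 to 0.75 m from the base axis. Payload 7.6 kg.
Tool frame: the origin (TCP) lies on the centre line of the jaws, within the pads' length; the fingertips stand 25 mm ahead of it and the grasp point (between the pads) lies 6 mm ahead of it (arm.nose_length is the distance from the TCP to the fingertips, in m); z points along the fingers, y is the line along which they close (so a half turn about z gives the same grasp; the last joint's range is limited). The gripper opens to 85 mm and grips with 20 to 120 N. Pads are 22 mm wide; open, the fingers measure 114 mm over their backs; the gripper's body (76 mm by 85 mm) begins 54 mm behind the grasp point. The pads swing forward as they close: fully open they stand 13 mm farther back than shut.
Start: joints at [1.089, 0.052, 1.401, -0, 1.689, -0.07], TCP at [0.21, 0.481, 0.229] pointing down, gripper open.
Joint ranges: [-2.9, 2.9], [-0.91, 2.17], [0.12, 2.37], [-1.06, 4.2], [0.26, 2.73], [-2.93, 2.93]. Speed limits (rad/s): [2.57, 2.57, 3.01, 3.14, 3.14, 3.14].

## Interface

Orientations are given as a rotation vector (axis times angle).
In Python, from plant import arm gives the robot as it stands.
- The arm moves only by the tool pendant, called after "Request:" as name(argument=value, ...), one argument or row to a line, values as JSON. Schema: {"type":"object","properties":{"steps":{"type":"object","properties":{"tx":{"type":"array","items":{"type":"number"},"minItems":1,"maxItems":12},"ty":{"type":"array","items":{"type":"number"},"minItems":1,"maxItems":12},"tz":{"type":"array","items":{"type":"number"},"minItems":1,"maxItems":12},"yaw":{"type":"array","items":{"type":"number"},"minItems":1,"maxItems":12}},"additionalProperties":false,"required":["tx","ty","tz","yaw"]},"finger_gap":{"type":"number"},"squeeze":{"type":"number"},"only":{"type":"string"},"quiet":{"type":"boolean"},"lines":{"type":"string"}},"required":["steps"],"additionalProperties":false}. steps is an object with one list for each field, all of the same length, 1 to 12, a row being the entries at one place: tx, ty, tz (the shift in cm), yaw (a turn about the tool's z in rad); each row is the pose to reach, as a shift and turn from the pose commanded when the call began, along the tool's axes at that moment; what a row does not reach only later rows make up. A row lasts 1/10 s, in which the tool goes at most 0.05 m and 0.15 rad, less where a joint would pass 70% of its speed; a pose out of reach is approached as far as the arm can. finger_gap is the opening from 0.0 (shut) to 1.0 (fully open), set as the call begins (left out keeps the last). The fingers move at their own pace and stop on an object; squeeze is the grip in N (left out, the last holds). Time passes only in rows, so rows that do not move let the fingers close. The tool returns the time, the measured TCP pose, the force, the opening and the grip force at its end. only (a regular expression) keeps the lines of the reply that match it, lines (a string "A,B") keeps lines A to B, and quiet returns only ok. Input that does not fit is refused with a message, and nothing moves.
- arm.observe(): the state, without advancing time (a new reading comes with each control period).
- arm.read_camera(name): name is "scene" or "top" or "wrist"; returns (picture, depth): 480x640x3 uint8, red, green, blue; 480x640 float32, m along the optical axis (not along the pixel's ray), 0 where there is no reading.
- arm.camera_model(name): a dict with "fovy" (degrees; the focal length in pixels is half the picture's height over the tangent of half this angle, whatever the lens; pixels are square), "cx", "cy" (the principal point, pixels), "distortion" ([k1, k2, p1, p2, k3] as OpenCV has them; the pictures are not rectified), "R" (3x3) and "t" (3): a world point X has camera coordinates R X + t; the wrist camera has in their place "tool_from_camera" (4x4, takes a point from camera to tool coordinates, whose origin is the TCP and whose axes are the flange's). Camera axes: x right, y down, z forward; pixel columns grow to the right and rows downward; lengths in m; the calibration is good to about 2 mm. A picture is of the moment at which its call begins: read the wrist's pose just before it. camera_model takes no time and is no camera call.
- arm.sign_off(): hands the job in; it is judged then, once.
The state is a dict: "time_s": time; "joint_pos": joint angles; "qvel": joint speeds; "joint_efforts": joint torques, N m; "ee_pos": TCP position; "tcp_rot": TCP orientation; "wrist_force": force on the tool from outside, world axes, zero at the start; "torque": the same for the moment, N m; "finger_gap": opening from 0.0 (shut) to 1.0 (fully open); "grip_force": force on a finger pad.
Only numpy, scipy, OpenCV 4.12 (cv2) and the standard library are available. Lean on these libraries where they do the work, as an engineer would, in place of code of your own. Each camera call takes 0.05 s, during which the arm holds its last target. There are 200 camera calls.

## Task

Things from the weighing bench have been piled on top of one another: a check weight on a covered dish on a wooden block on a small flat carton. Take the pile apart and set each thing upright and flat, fully down in the recess of its own wooden nest plate, the one whose recess has its shape and size. Leave the timer and the note pad where they are.

Things in the scene. Friction and masses are not known exactly. Their poses are not given: they have to be found in the camera images.
- weight: brass-coloured check weight on top of the pile, round: body 32 mm across up to 37 mm height with a shoulder, above it a knob 20 mm across, 49 mm tall in all, about 0.2 kg. Origin: centre of the underside, z up. At the start it stands on the dish.
- dish: clear covered culture dish (one piece), round, 60 mm across, 13 mm tall, flat top. Origin: centre of the underside, z up. At the start it lies on the wooden block, with the weight on it.
- block: brown wooden block, 46 mm (its x) by 118 mm (its y), 18 mm tall. Origin: centre of the underside, z up. At the start it lies crosswise on the carton, its ends overhanging.
- carton: small flat closed white and red carton, 96 mm (its x) by 62 mm (its y), 18 mm tall. Origin: centre of the underside, z up. Bottom of the pile, on the table.
- weight_nest: fixed light wooden plate 58 x 58 mm with the small round recess, 42 mm across, at its centre. Like all four nest plates it is 22 mm thick and its recess 4 mm deep (recess floor 18 mm above the table). Origin: centre of the underside, on the table; z up.
- dish_nest: fixed light wooden plate 86 x 86 mm, 22 mm thick, with the large round recess, 70 mm across and 4 mm deep, at its centre; the thing may lie in it either way round. Origin: centre of the underside, on the table; z up.
- block_nest: fixed light wooden plate 72 mm (its x) by 144 mm (its y), 22 mm thick, with the long narrow recess, 56 mm (x) by 128 mm (y), 4 mm deep, at its centre; the thing may lie in it either way round. Origin: centre of the underside, on the table; z up.
- carton_nest: fixed light wooden plate 122 mm (its x) by 88 mm (its y), 22 mm thick, with the broad rectangular recess, 106 mm (x) by 72 mm (y), 4 mm deep, at its centre; the thing may lie in it either way round. Origin: centre of the underside, on the table; z up.
- timer: white digital timer, 62 x 62 x 22 mm, loose on the table beside the work, to be left alone. Origin: centre of the underside.
- note_pad: yellow pad of notes, 75 x 75 x 21 mm, lying loose in the brown tray beside the work, to be left alone. Origin: centre of the underside.

How it is judged:
At the end, for the whole second after the job is handed in: The weight, the dish, the block and the carton each rest, released, upright and flat (within 0.1 rad) on the recess floor of their own nest plate (underside no more than 2.5 mm above the floor, centres within 12 mm, speed under 0.02 m/s) (horizontal distance between weight and weight_nest below 0.012 m and z of weight in the frame of weight_nest between 0.015 and 0.0205 m and angle between each of weight, dish, block, carton's own z axis and vertical below 0.1 rad and linear speed of each of weight, dish, block, carton below 0.02 m/s and horizontal distance between dish and dish_nest below 0.012 m and z of dish in the frame of dish_nest between 0.015 and 0.0205 m and horizontal distance between block and block_nest below 0.012 m and z of block in the frame of block_nest between 0.015 and 0.0205 m and horizontal distance between carton and carton_nest below 0.012 m and z of carton in the frame of carton_nest between 0.015 and 0.0205 m); the robot touches nothing.
It fails at once if the timer was shifted by more than 20 mm (distance of timer from where it was at the start of the episode above 0.02 m).
It fails at once if the note pad was shifted by more than 20 mm (distance of note_pad from where it was at the start of the episode above 0.02 m).
It also fails if it takes over 109 s, if anything falls off the work surface, if the arm or the gripper's body presses on something with over 40 N, if the wrist force passes 120 N, or if a joint passes its speed limit or range.

## Working session

There is one attempt and no reset: what is moved stays moved. The work goes in short steps, Python scripts to look and compute and a tool call to move; the robot and the scene stay as the last step left them, time stands still between calls to the robot, and variables do not carry over. Pictures are saved under pics/ and viewed, at most 20 in all, crops included, and the job is handed in when it is done.

```bash
mkdir -p pics; ls; cat > h.py <<'E'
import numpy as np, cv2
from plant import arm
from scipy.spatial.transform import Rotation as Ro
def K(m):
    f=240/np.tan(np.radians(m['fovy'])/2); return np.array([[f,0,m['cx']],[0,f,m['cy']],[0,0,1.]])
def pose(name,st=None):
    m=arm.camera_model(name)
    if name=='wrist':
        st=st or arm.observe(); T=np.array(m['tool_from_camera']); W=np.eye(4); W[:3,:3]=Ro.from_rotvec(st['tcp_rot']).as_matrix(); W[:3,3]=st['ee_pos']; C=W@T
        return m,C[:3,:3],C[:3,3]
    R=np.array(m['R']);t=np.array(m['t']); return m,R.T,-R.T@t
def rays(name,px,st=None):
    m,R,c=pose(name,st); p=cv2.undistortPoints(np.array(px,float).reshape(-1,1,2),K(m),np.array(m['distortion'])).reshape(-1,2)
    return c,np.c_[p,np.ones(len(p))]@R.T
def plane(name,px,z,st=None):
    c,d=rays(name,px,st); return c+d*((z-c[2])/d[:,2])[:,None]
def cloud(name,D,st=None):
    m,R,c=pose(name,st); v,u=np.mgrid[:480,:640]; px=np.c_[u.ravel(),v.ravel()].astype(float)
    _,d=rays(name,px,st); return (c+d*D.reshape(-1,1)).reshape(480,640,3)
def save(n,im): cv2.imwrite(n,im[...,::-1])
E
python3 - <<'E'
from h import *
for n in ['scene','top','wrist']:
    st=arm.observe(); im,D=arm.read_camera(n); save(f'pics/{n}0.png',im); np.savez(f'pics/{n}0.npz',im=im,D=D)
    m=arm.camera_model(n);print(n,m['fovy'],pose(n,st)[2],m['distortion'],(D>0).mean())
print(arm.observe())
E
```

```text
pics
scene 48.442709348257445 [-0.19631672 -0.68598544  0.55652714] [-0.04675764  0.          0.          0.          0.        ] 0.86841796875
top 51.94045564309046 [0.34508775 0.14084305 1.07487236] [-0.00846609  0.          0.          0.          0.        ] 0.996064453125
wrist 65.7800316072367 [0.14441342 0.51025402 0.37175222] [-0.06629547  0.          0.          0.          0.        ] 0.9958561197916667
{'time_s': 0.15, 'joint_pos': array([ 1.08870073e+00,  5.27050752e-02,  1.40151664e+00,  1.33103798e-05,
        1.68860286e+00, -7.03022568e-02]), 'qvel': array([-0.00100203, -0.00304014, -0.00299603, -0.00088812,  0.00134019,
        0.00017886]), 'joint_efforts': array([ 1.32389247e-03, -3.81954718e+01, -3.60422587e+01, -3.90476259e-05,
        4.69469174e-03,  2.47623268e-05]), 'ee_pos': array([0.20999854, 0.48091023, 0.22794641]), 'tcp_rot': array([-6.42209043e-01, -3.07489478e+00,  1.85587737e-03]), 'wrist_force': array([-0.57565837, -0.3583704 , -0.66825988]), 'torque': array([0.00944259, 0.02475775, 0.00496614]), 'grip_force': 0.0, 'finger_gap': 1.0050536257165152}
```

View pics/top0.png

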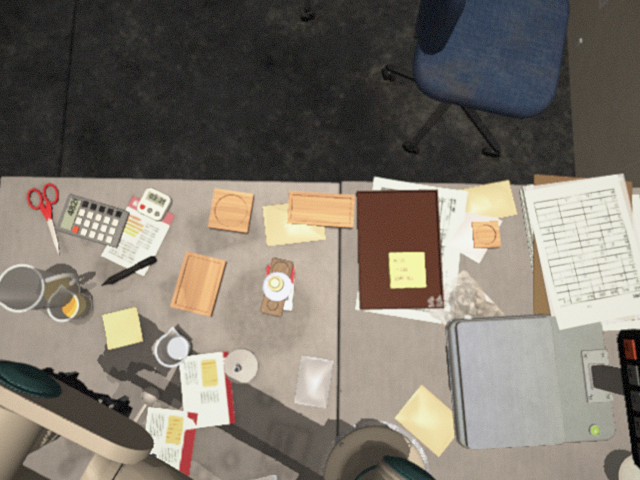

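View pics/scene0.png

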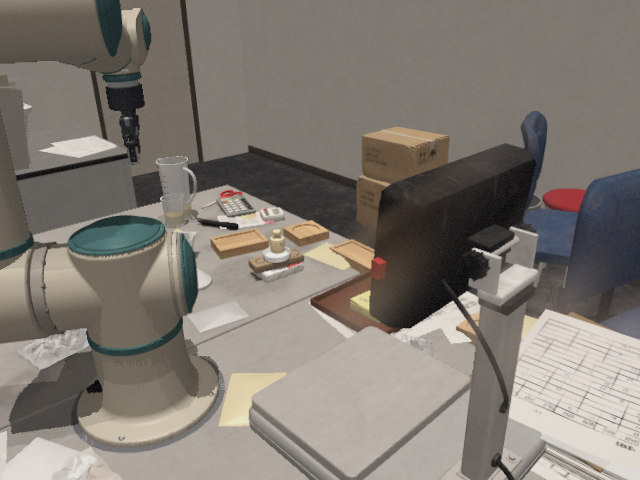

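The top view shows the pile at about (278,287). The nests are: dish (231,211), block (321,209), carton (199,283) and weight (486,234). The timer is at (155,203), and the pad is at (407,270) in the tray. The scene view shows a tall dark panel near the tray, so I'll check its height.

```bash
python3 - <<'E'
from h import *
z=np.load('pics/top0.npz');im,D=z['im'],z['D'];P=cloud('top',D)
def q(n,u,v): print(n,P[v,u].round(3))
for n,u,v in [('weight',277,286),('dish',268,296),('block',270,307),('blk_top',284,265),('table',250,300),('cn',199,283),('dn',231,211),('bn',321,209),('wn',486,234),('wnrim',476,244),('timer',155,203),('pad',407,270),('tray',380,230),('trayR',441,250),('trayL',358,250),('trayT',400,192),('trayB',400,308),('right',470,280)]: q(n,u,v)
# height map
H=np.clip(P[...,2],0,.4); cv2.imwrite('pics/hm.png',cv2.resize(cv2.applyColorMap((H/.4*255).astype(np.uint8),2),(640,480))[150:,:])
w=np.load('pics/scene0.npz');Q=cloud('scene',w['D'])
for u,v in [(450,230),(400,200),(390,290),(530,170),(530,220),(380,265),(440,310),(490,240),(520,300),(420,280)]: print(u,v,Q[v,u].round(3),w['im'][v,u])
E
```

```text
weight [0.391 0.208 0.097]
dish [0.372 0.229 0.047]
block [0.35  0.225 0.037]
blk_top [0.438 0.198 0.035]
table [0.364 0.271 0.002]
cn [0.398 0.38  0.016]
dn [0.555 0.318 0.02 ]
bn [0.564 0.122 0.019]
wn [ 0.517 -0.24   0.015]
wnrim [ 0.494 -0.216  0.019]
timer [0.569 0.484 0.021]
pad [ 0.433 -0.064  0.028]
tray [ 0.521 -0.008  0.013]
trayR [ 0.48  -0.143  0.007]
trayL [0.476 0.04  0.016]
trayT [ 0.606 -0.052  0.016]
trayB [ 0.353 -0.049  0.024]
right [ 0.416 -0.204  0.011]
450 230 [ 0.164 -0.42   0.367] [35 31 27]
400 200 [ 0.113 -0.405  0.404] [46 43 38]
390 290 [ 0.112 -0.398  0.316] [81 68 60]
530 170 [ 0.305 -0.41   0.39 ] [20 19 18]
530 220 [ 1.737  0.347 -0.292] [69 79 96]
380 265 [ 0.102 -0.394  0.343] [116  63  54]
440 310 [ 0.524 -0.144  0.006] [194 187 180]
490 240 [ 0.209 -0.432  0.347] [60 56 52]
520 300 [ 0.218 -0.466  0.293] [59 51 48]
420 280 [ 0.13  -0.416  0.327] [42 36 30]
```

View pics/wrist0.png

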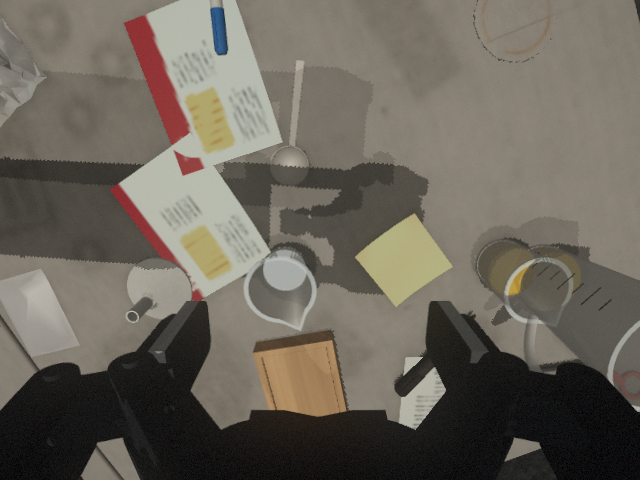

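View pics/hm.png

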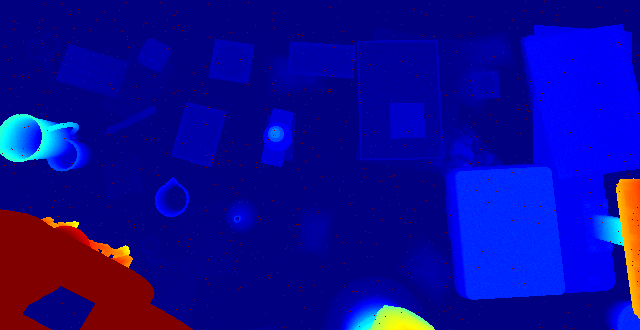

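The wrist view shows the carton nest just in front of the fingers at (300,375). The height map shows nothing tall between the pile and the nests; the panel stands off to the right at y≈-0.41. Next I'll measure the nests and the pile from the top view.

```bash
cat >> h.py <<'E'
def rect(mask,name,z,near,st=None,minA=150):
    "min-area rectangle (world, plane z) of the mask blob nearest pixel near: centre, long side, short side, yaw of long side"
    cs,_=cv2.findContours(mask.astype(np.uint8),cv2.RETR_EXTERNAL,cv2.CHAIN_APPROX_NONE)
    cs=[c for c in cs if cv2.contourArea(c)>minA]
    c=max(cs,key=lambda c:cv2.pointPolygonTest(c,tuple(map(float,near)),True))
    w=plane(name,c.reshape(-1,2),z,st)[:,:2]
    (cx,cy),(a,b),an=cv2.minAreaRect((w*1000).astype(np.float32))
    if a<b: a,b,an=b,a,an+90
    return np.round([cx,cy,a,b,(an+90)%180-90],1)
E
python3 - <<'E'
from h import *
z=np.load('pics/top0.npz');im,D=z['im'],z['D'];P=cloud('top',D)
hsv=cv2.cvtColor(im,cv2.COLOR_RGB2HSV)
for n,u,v in [('cn',199,283),('dn',231,211),('bn',321,209),('wn',486,234),('blk',270,305),('pad',407,270),('cart',290,300),('cartL',266,270),('bkr',172,345)]: print(n,hsv[v,u],P[v,u].round(3))
wood=cv2.inRange(hsv,(8,90,130),(18,255,255))
wood=cv2.morphologyEx(wood,cv2.MORPH_CLOSE,np.ones((3,3)))
for n,p in [('carton_nest',(199,283)),('dish_nest',(231,211)),('block_nest',(321,209)),('weight_nest',(486,234))]: print(n,rect(wood,'top',.022,p))
save('pics/pile.png',cv2.resize(im[245:330,235:325],None,fx=6,fy=6,interpolation=cv2.INTER_CUBIC))
h=P[...,2]
Hm=lambda a,b:((h>a)&(h<b)).astype(np.uint8)
# beaker height
print('beaker max',np.percentile(h[325:365,150:192],[50,95,99]))
E
```

```text
cn [ 15 120 223] [0.398 0.38  0.016]
dn [ 15 114 232] [0.555 0.318 0.02 ]
bn [ 15 108 238] [0.564 0.122 0.019]
wn [ 16 114 239] [ 0.517 -0.24   0.015]
blk [ 15  91 182] [0.354 0.225 0.034]
pad [ 29  79 232] [ 0.433 -0.064  0.028]
cart [ 60   2 248] [0.365 0.184 0.019]
cartL [  2 109 201] [0.43  0.239 0.   ]
bkr [105   2 224] [ 0.266  0.435 -0.001]
carton_nest [396.7 380.9 122.2  89.4 -13.2]
dish_nest [555.5 318.2  87.7  87.4  82.3]
block_nest [562.8 123.3 145.   74.   88. ]
weight_nest [ 514.8 -237.2   58.    57.4  -86.3]
beaker max [0.00284605 0.05507019 0.05723929]
```

View pics/pile.png

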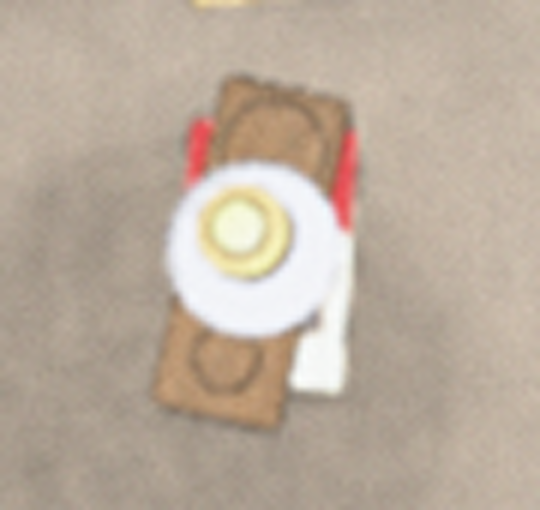

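The enlarged crop shows the pile: knob top centre at px (275,282.5), dish centre at (277.3,286.7), block corners at about (273,257.5), (294,262), (261,312) and (282,316), and the carton almost parallel to the block below it. The nest sizes I measured match the given ones.

```bash
python3 - <<'E'
from h import *
c=lambda *a:[(235+(x+.5)/6-.5,245+(y+.5)/6-.5) for x,y in a]
print('knob',plane('top',c((240,225)),.098).round(4))
print('dish',plane('top',c((254,250)),.049).round(4), 'diam',np.ptp(plane('top',c((167,250),(341,250)),.049)[:,1]))
b=plane('top',c((228,75),(353,100),(280,427),(155,402)),.036)[:,:2];print('block',b.mean(0),np.linalg.norm(np.diff(b,axis=0),axis=1), np.degrees(np.arctan2(*(b[0]-b[3])[::-1])))
k=plane('top',c((195,120),(357,130),(345,395)),.018)[:,:2];print('carton c',(k[0]+k[2])/2,np.linalg.norm(np.diff(k,axis=0),axis=1),np.degrees(np.arctan2(*(k[1]-k[2])[::-1])))
st=arm.observe();R=Ro.from_rotvec(st['tcp_rot']).as_matrix();print(R.round(3),arm.nose_length)
w=np.load('pics/wrist0.npz');m=arm.camera_model('wrist');T=np.array(m['tool_from_camera']);print(T.round(3))
Q=(cloud('wrist',w['D'],st)-st['ee_pos'])@R
f=Q.reshape(-1,3);f=f[(np.abs(f[:,1])<.065)&(abs(f[:,0])<.02)&(f[:,2]<.06)&(f[:,2]>-.03)]
print(len(f));
if len(f):
  for s in (-1,1):
    g=f[f[:,1]*s>0]; print(np.percentile(g,[1,50,99],axis=0).round(3))
E
```

```text
knob [[0.3985 0.2126 0.098 ]]
dish [[0.3927 0.2111 0.049 ]] diam 0.06007512598013501
block [0.39337904 0.21186082] [0.04501702 0.11658696 0.0443133 ] -10.77452075784906
carton c [0.39186145 0.20758953] [0.05812952 0.09403511] -1.171510956195661
[[-0.916  0.4   -0.001]
 [ 0.4    0.916 -0.001]
 [ 0.    -0.001 -1.   ]] 0.025
[[ 0.    -0.96  -0.28   0.072]
 [ 1.     0.    -0.     0.   ]
 [ 0.    -0.28   0.96  -0.144]
 [ 0.     0.     0.     1.   ]]
2211
[[-0.01  -0.055 -0.03 ]
 [ 0.007 -0.042 -0.024]
 [ 0.012 -0.042 -0.015]]
[[-0.01   0.043 -0.03 ]
 [ 0.006  0.043 -0.024]
 [ 0.012  0.056 -0.015]]
```

```bash
python3 - <<'E'
from h import *
st=arm.observe();R=Ro.from_rotvec(st['tcp_rot']).as_matrix()
w=np.load('pics/wrist0.npz');P=cloud('wrist',w['D'],st);Q=(P-st['ee_pos'])@R
print('note/nest pts',P[350,280].round(3),P[390,320].round(3),P[280,200].round(3))
h=w['im'].max(2)
for v in range(285,400,12): print(v,[ (u,w['im'][v,u].tolist(),(Q[v,u]*1000).round().astype(int).tolist()) for u in (440,455,470)])
E
```

```text
note/nest pts [0.336 0.382 0.021] [0.405 0.399 0.016] [0.234 0.332 0.001]
285 [(440, [130, 125, 111], [-88, 134, 229]), (455, [136, 129, 118], [-88, 151, 229]), (470, [132, 125, 114], [-88, 167, 228])]
297 [(440, [135, 130, 116], [-102, 136, 229]), (455, [134, 128, 116], [-103, 153, 231]), (470, [131, 123, 112], [-103, 170, 230])]
309 [(440, [44, 40, 33], [12, 44, -25]), (455, [70, 70, 63], [12, 49, -26]), (470, [123, 117, 105], [-117, 171, 228])]
321 [(440, [37, 35, 28], [9, 43, -29]), (455, [64, 62, 58], [12, 46, -35]), (470, [36, 36, 32], [8, 55, -27])]
333 [(440, [36, 31, 28], [5, 43, -31]), (455, [33, 31, 26], [12, 44, -41]), (470, [66, 65, 61], [12, 48, -42])]
345 [(440, [33, 31, 27], [1, 43, -32]), (455, [33, 33, 29], [8, 43, -43]), (470, [62, 62, 57], [11, 46, -48])]
357 [(440, [32, 27, 23], [-4, 43, -32]), (455, [29, 29, 26], [5, 43, -45]), (470, [37, 37, 34], [10, 45, -52])]
369 [(440, [31, 30, 28], [-7, 43, -34]), (455, [30, 31, 24], [2, 43, -46]), (470, [25, 26, 25], [6, 45, -53])]
381 [(440, [148, 148, 138], [-210, 146, 225]), (455, [25, 22, 23], [18, 32, -73]), (470, [24, 26, 23], [13, 38, -67])]
393 [(440, [173, 171, 160], [-229, 148, 227]), (455, [25, 24, 23], [18, 30, -77]), (470, [17, 17, 15], [17, 34, -77])]
```

```bash
python3 - <<'E'
from h import *
st=arm.observe();R=Ro.from_rotvec(st['tcp_rot']).as_matrix()
m=arm.camera_model('scene')
pts=np.array([[0,s*.05,z] for z in (-.06,-.022,0,.012,.025) for s in (-1,1)])@R.T+st['ee_pos']
uv,_=cv2.projectPoints(pts,cv2.Rodrigues(np.array(m['R']))[0],np.array(m['t']),K(m),np.array(m['distortion']));print(uv.reshape(-1,4).round())
im=np.load('pics/scene0.npz')['im'];save('pics/tip.png',cv2.resize(im[60:200,80:200],None,fx=4,fy=4,interpolation=cv2.INTER_CUBIC))
# plan to weight
y=np.radians(-10.8); d=R.T@(np.array([.3985,.2126,.23])-st['ee_pos']);print(d)
E
```

```text
[[131. 144. 133. 134.]
 [134. 162. 136. 150.]
 [136. 171. 137. 160.]
 [137. 177. 138. 165.]
 [138. 182. 139. 170.]]
[-0.28013521 -0.1704352  -0.00187224]
```

View pics/tip.png

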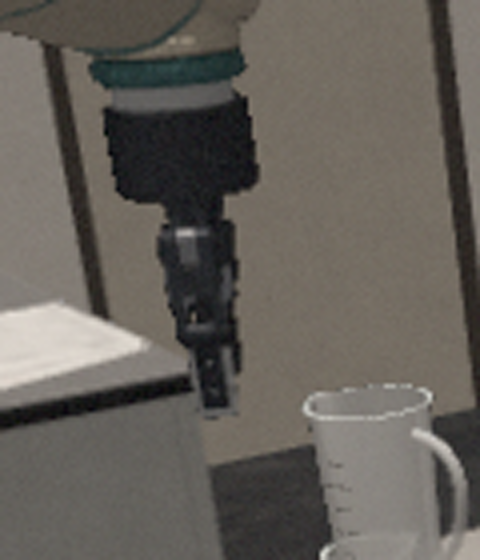

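The crop shows the fingertips ending near scene px (135,164). That puts the open tips about 20 mm behind the TCP, which agrees with the wrist depth but not with the stated 25 mm ahead. I'll go by the measured value and check it again with the jaws narrower.

Units first: shifts go in cm. So -0.28 m is -28, -0.17 m is -17.

Request:
pendant(
  steps={"tx": [-3,-7,-11,-15,-19,-23,-26.5,-28,-28,-28],"ty": [-1.8,-4.3,-6.7,-9.1,-11.6,-14,-16.1,-17,-17,-17],"tz": [0,0,0,0,0,0,0,0,0,0],"yaw": [-0.05,-0.12,-0.22,-0.223,-0.223,-0.223,-0.223,-0.223,-0.223,-0.223]},
  finger_gap=0.6,
  squeeze=25,
)

```text
time_s: 1.15
ee_pos: [0.3985, 0.2134, 0.2284]
tcp_rot: [-0.297, -3.127, -0.0]
wrist_force: [-0.3, -0.2, -0.2]
finger_gap: 0.603
grip_force: 0.0
```

```bash
cat >> h.py <<'E'
def tips(D,st):
    "highest tool z seen on each finger"
    R=Ro.from_rotvec(st['tcp_rot']).as_matrix();Q=((cloud('wrist',D,st)-st['ee_pos'])@R).reshape(-1,3)
    f=Q[(D.ravel()>.02)&(np.abs(Q[:,1])<.065)&(abs(Q[:,0])<.018)&(Q[:,2]<.03)&(Q[:,2]>-.05)]
    for s in (-1,1):
        g=f[f[:,1]*s>0]; print('finger',s,len(g),'z99',np.percentile(g[:,2],[50,99,99.8]).round(4),'inner',np.percentile(np.abs(g[:,1]),2).round(4)) if len(g) else 0
def togo(xy,z=None,yaw=None):
    "tool-frame shift and turn to bring the TCP to xy, closing axis to yaw (deg, world, mod 180)"
    st=arm.observe();R=Ro.from_rotvec(st['tcp_rot']).as_matrix();p=np.array(st['ee_pos'])
    g=np.array([*xy,p[2] if z is None else z]);t=0
    if yaw is not None:
        c=np.degrees(np.arctan2(R[1,1],R[0,1])); t=-np.radians((yaw-c+90)%180-90)
    print('togo',(R.T@(g-p)).round(4),'turn',round(t,3),'at',p.round(4),'j6',st['joint_pos'][5].round(2))
E
python3 - <<'E'
from h import *
st=arm.observe(); im,D=arm.read_camera('wrist'); save('pics/w1.png',im); np.savez('pics/w1.npz',im=im,D=D,p=st['ee_pos'],r=st['tcp_rot'])
tips(D,st); togo((.3985,.2126),None,79.2); print(arm.observe()['finger_gap'])
E
```

```text
finger -1 3260 z99 [-0.032  -0.0062 -0.0048] inner 0.0247
finger 1 3225 z99 [-0.0317 -0.0063 -0.0049] inner 0.026
togo [-0.0005 -0.0011 -0.    ] turn 0.0 at [0.3982 0.2138 0.2284] j6 -0.97
0.6001781705606386
```

View pics/w1.png

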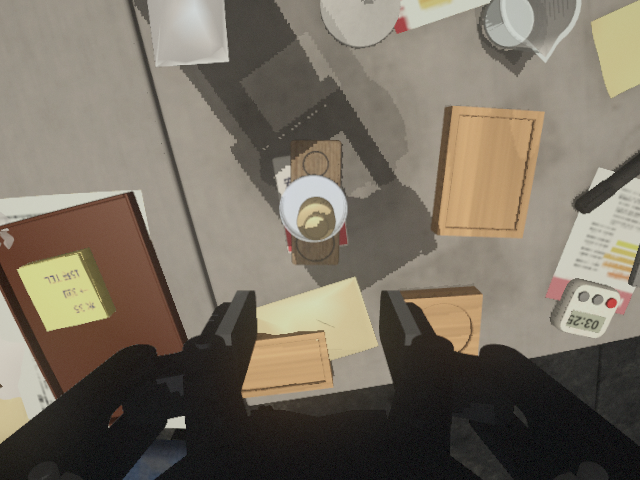

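The wrist view shows the dish centred near (313,209) with the brass weight at (316,220), and the block's visible ends at (316,160) and (316,250). The finger tips are near (245,292) and (390,292). Next I'll refine the weight and dish positions from this view.

```bash
python3 - <<'E'
from h import *
z=np.load('pics/w1.npz');st=dict(ee_pos=z['p'],tcp_rot=z['r']);im,D=z['im'],z['D'];P=cloud('wrist',D,st)
S=np.s_[140:270,270:360]
p=P[S].reshape(-1,3)
for a,b in [(.09,.105),(.06,.105),(.043,.055)]:
    k=p[(p[:,2]>a)&(p[:,2]<b)]; 
    if len(k)>5:
        (cx,cy),r=cv2.minEnclosingCircle((k[:,:2]*1000).astype(np.float32)); print(a,len(k),k.mean(0).round(4),cx,cy,r, np.percentile(k[:,:2],[2,98],axis=0).round(4).tolist())
cv2.imwrite('pics/w1c.png',cv2.resize(im[140:270,260:370,::-1],None,fx=4.5,fy=4.5,interpolation=cv2.INTER_CUBIC))
hsv=cv2.cvtColor(im,cv2.COLOR_RGB2HSV);wood=cv2.inRange(hsv,(8,90,130),(18,255,255))
print('carton_nest',rect(wood,'wrist',.022,(490,170),st))
E
```

```text
0.09 504 [0.3955 0.2128 0.0958] 396.51507568359375 212.59471130371094 10.057952880859375 [[0.3871, 0.2038], [0.4043, 0.2217]]
0.06 1302 [0.3928 0.2133 0.0848] 395.97784423828125 212.7410125732422 16.161508560180664 [[0.3804, 0.1986], [0.4096, 0.2272]]
0.043 2165 [0.3852 0.2103 0.0476] 391.9761657714844 210.67074584960938 30.19280242919922 [[0.3638, 0.1829], [0.4183, 0.2386]]
carton_nest [395.3 380.3 121.   87.8 -12.9]
```

View pics/w1c.png

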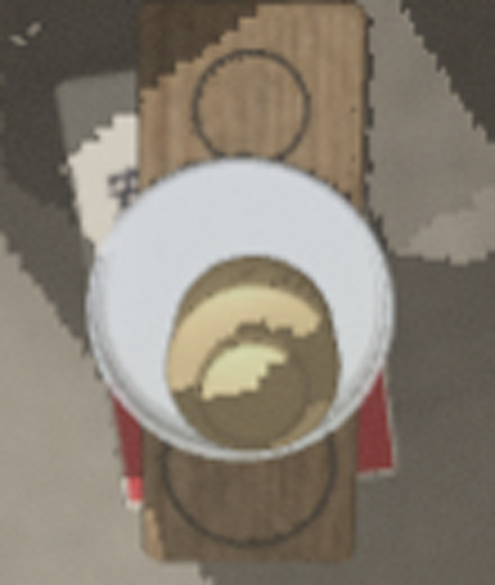

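The crop shows the knob and shoulder clearly. The depth circles fit: weight (0.3965, 0.2127) with r 10 and 16 mm, dish (0.392, 0.2107) with r 30 mm. I'll descend to just above the knob and check the tips.

Request:
pendant(
  steps={"tx": [0.15,0.15,0.15,0.15,0.15,0.15],"ty": [-0.14,-0.14,-0.14,-0.14,-0.14,-0.14],"tz": [3,7,10,10.8,10.8,10.8],"yaw": [0,0,0,0,0,0]},
  finger_gap=0.5,
  squeeze=25,
)

```text
time_s: 1.8
ee_pos: [0.3975, 0.213, 0.1224]
tcp_rot: [0.294, 3.125, 0.002]
wrist_force: [-0.9, -0.5, 0.3]
finger_gap: 0.503
grip_force: 0.0
```

```bash
python3 - <<'E'
from h import *
st=arm.observe(); im,D=arm.read_camera('wrist'); np.savez('pics/w2.npz',im=im,D=D,p=st['ee_pos'],r=st['tcp_rot'])
tips(D,st); togo((.3965,.2127),None,79.2); P=cloud('wrist',D,st);p=P.reshape(-1,3)
k=p[(p[:,2]>.09)&(p[:,2]<.102)&(np.hypot(p[:,0]-.3965,p[:,1]-.2127)<.017)]
(cx,cy),r=cv2.minEnclosingCircle((k[:,:2]*1000).astype(np.float32)); print(k.mean(0),cx,cy,r)
m=arm.camera_model('scene')
R=Ro.from_rotvec(st['tcp_rot']).as_matrix()
im,D=arm.read_camera('scene'); 
pts=np.array([[0,s*.028,z] for z in (-.022,0,.012,.025) for s in (-1,1)])@R.T+st['ee_pos']
uv,_=cv2.projectPoints(pts,cv2.Rodrigues(np.array(m['R']))[0],np.array(m['t']),K(m),np.array(m['distortion']));uv=uv.reshape(-1,2);
big=cv2.resize(im[190:290,230:330],None,fx=5,fy=5,interpolation=cv2.INTER_CUBIC)
for a in uv: cv2.circle(big,tuple(int(v) for v in (a-[230,190])*5+2),3,(0,255,0),-1)
save('pics/s2.png',big)
E
```

```text
finger -1 3922 z99 [-0.0293  0.0287  0.0297] inner 0.0012
finger 1 3826 z99 [-0.0294  0.0287  0.0296] inner 0.0012
togo [ 0.0012 -0.0005 -0.    ] turn 0.0 at [0.3978 0.213  0.1227] j6 -0.97
[0.39508745 0.21296452 0.09581636] 396.449951171875 212.72470092773438 10.169381141662598
```

View pics/s2.png

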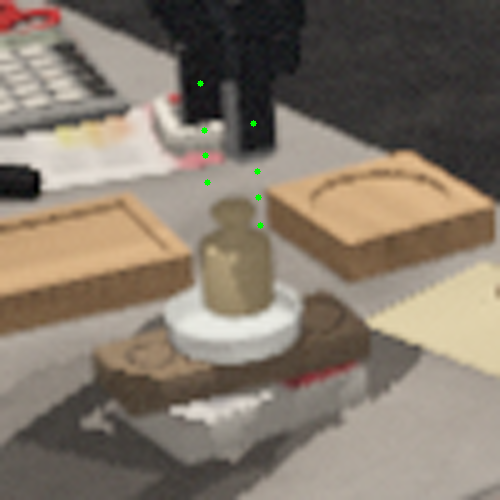

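The scene crop shows both tips ending around z≈-5 mm in the tool frame (bottoms at crop (203,123) and (258,155)), so the TCP is about 5 mm beyond the tips at this opening. I'll descend to grasp the body and keep the tips about 10 mm above the dish.

Request:
pendant(
  steps={"tx": [0.12,0.12,0.12,0.12,0.12,0.12],"ty": [-0.05,-0.05,-0.05,-0.05,-0.05,-0.05],"tz": [2,4,5.5,6.1,6.1,6.1],"yaw": [0,0,0,0,0,0]},
  finger_gap=0.5,
  squeeze=25,
)

```text
time_s: 2.5
ee_pos: [0.3964, 0.2123, 0.0609]
tcp_rot: [0.296, 3.126, 0.002]
wrist_force: [-0.1, 0.4, 1.0]
finger_gap: 0.502
grip_force: 0.0
```

Request:
pendant(
  steps={"tx": [0,0,0,0,0],"ty": [0,0,0,0,0],"tz": [0,0,0,0,0],"yaw": [0,0,0,0,0]},
  finger_gap=0.0,
  squeeze=30,
)

```text
time_s: 3.0
ee_pos: [0.3964, 0.2121, 0.061]
tcp_rot: [0.296, 3.126, 0.001]
wrist_force: [-2.0, -1.5, 7.1]
finger_gap: 0.341
grip_force: 29.7
```

To row units: -0.08 m is -8, -0.06 m is -6.

Request:
pendant(
  steps={"tx": [0,0,0,0,0],"ty": [0,0,0,0,0],"tz": [-1,-3,-6,-8,-8],"yaw": [0,0,0,0,0]},
  squeeze=30,
)

```text
time_s: 3.5
ee_pos: [0.3971, 0.2126, 0.143]
tcp_rot: [0.295, 3.122, 0.005]
wrist_force: [-0.3, -0.2, -2.6]
finger_gap: 0.344
grip_force: 30.1
```

```bash
python3 -c "
from h import *
togo((.5148,-.2372));print(arm.observe()['joint_pos'].round(2))
im,D=arm.read_camera('wrist');np.savez('pics/w3.npz',im=im,D=D);save('pics/w3.png',im)"
```

```text
togo [-0.2    -0.4198 -0.0005] turn 0 at [0.3971 0.2126 0.143 ] j6 -0.97
[ 0.41 -0.12  1.74  0.    1.52 -0.97]
```

View pics/w3.png

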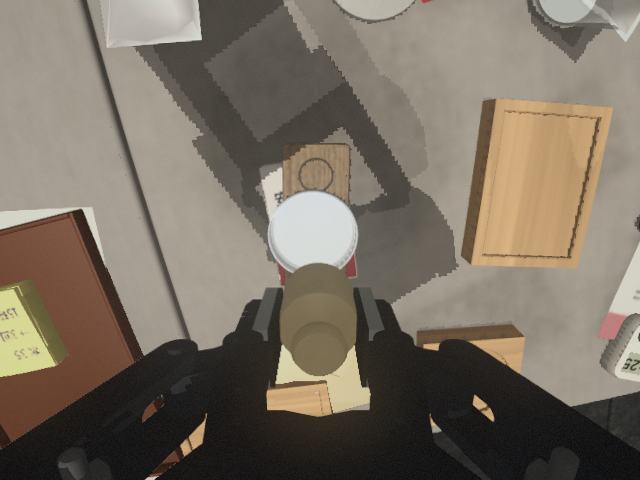

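The weight is held upright at (318,310), and the dish and block stayed put with the dish centre at (313,232). I'll carry the weight to its nest.

To row units: -0.42 m is -42, -0.2 m is -20.

Request:
pendant(
  steps={"tx": [-1,-2.7,-4.5,-6.5,-8.5,-10.5,-12.5,-14.5,-16.3,-18,-19.3,-20],"ty": [-2.1,-5.7,-9.5,-13.7,-17.9,-22,-26.2,-30.4,-34.2,-37.8,-40.5,-42],"tz": [0,0,0,0,0,0,0,0,0,0,0,0],"yaw": [0,0,0,0,0,0,0,0,0,0,0,0]},
  squeeze=30,
)

```text
time_s: 4.75
ee_pos: [0.5125, -0.2401, 0.137]
tcp_rot: [-0.299, -3.124, -0.002]
wrist_force: [0.0, -0.1, -2.3]
finger_gap: 0.34
grip_force: 30.2
```

Request:
pendant(
  steps={"tx": [0,0,0],"ty": [0,0,0],"tz": [0,0,0],"yaw": [0,0,0]},
)

```text
time_s: 5.05
ee_pos: [0.5129, -0.237, 0.1387]
tcp_rot: [-0.295, -3.126, -0.002]
wrist_force: [0.9, -0.3, -2.9]
finger_gap: 0.341
grip_force: 30.2
```

```bash
python3 - <<'E'
from h import *
st=arm.observe(); im,D=arm.read_camera('wrist');save('pics/w4.png',im);np.savez('pics/w4.npz',im=im,D=D,p=st['ee_pos'],r=st['tcp_rot'])
hsv=cv2.cvtColor(im,cv2.COLOR_RGB2HSV);wood=cv2.inRange(hsv,(8,90,120),(18,255,255))
P=cloud('wrist',D,st)
R=Ro.from_rotvec(st['tcp_rot']).as_matrix();Q=(P-st['ee_pos'])@R
k=Q[(np.abs(Q[...,1])<.02)&(np.abs(Q[...,0])<.025)&(Q[...,2]<.05)&(Q[...,2]>-.06)]
print('held: z max (base)',np.percentile(k[:,2],[1,50,99]), 'x,y',np.percentile(k[:,:2],[1,99],axis=0))
togo((.5148,-.2372))
E
```

```text
held: z max (base) [-0.05816166 -0.0267518   0.00989703] x,y [[-0.00921872 -0.01949822]
 [ 0.0160501   0.0195565 ]]
togo [-0.0017  0.0002 -0.    ] turn 0 at [ 0.5131 -0.237   0.1391] j6 -1.88
```

View pics/w4.png

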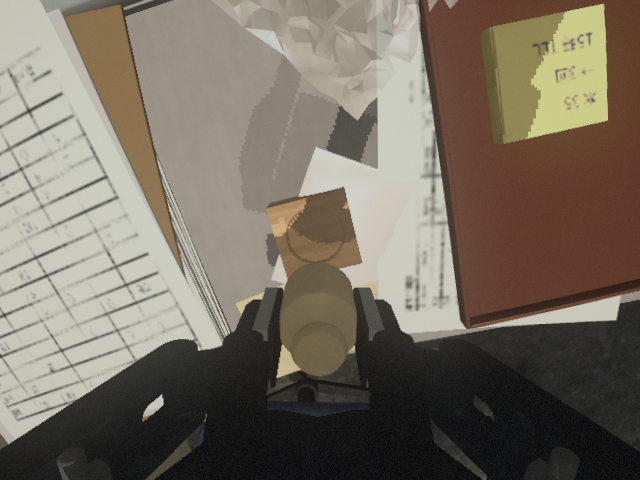

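The wrist view shows the weight held over the bench, with its nest visible at about (268..362, 188..275) just behind it. I'll check the nest centre from here and then lower.

```bash
python3 - <<'E'
from h import *
z=np.load('pics/w4.npz');st=dict(ee_pos=z['p'],tcp_rot=z['r']);P=cloud('wrist',z['D'],st)
p=P[180:300,255:375].reshape(-1,3);k=p[(p[:,2]>.013)&(p[:,2]<.027)]
print(len(k),cv2.minAreaRect((k[:,:2]*1000).astype(np.float32)),k.mean(0),np.percentile(k[:,2],[10,50,90]))
print(plane('wrist',[(345,188),(362,263),(268,204)],.022,st))
togo((.5148,-.2372))
E
```

```text
6723 ((520.0287475585938, -229.19021606445312), (75.99613952636719, 76.83413696289062), 3.6114227771759033) [ 0.51209172 -0.23295663  0.01794415] [0.01445505 0.01744635 0.02096058]
[[ 0.48315372 -0.21115478  0.022     ]
 [ 0.54072112 -0.20802913  0.022     ]
 [ 0.48415258 -0.26695223  0.022     ]]
togo [-0.0017  0.0002 -0.    ] turn 0 at [ 0.5131 -0.237   0.1391] j6 -1.88
```

To row units: 0.095 m is 9.5, 0.085 m is 8.5.

Request:
pendant(
  steps={"tx": [-0.17,-0.17,-0.17,-0.17,-0.17,-0.17],"ty": [0,0,0,0,0,0],"tz": [3,6,8.5,9.5,9.5,9.5],"yaw": [0,0,0,0,0,0]},
)

```text
time_s: 5.7
ee_pos: [0.5157, -0.2385, 0.0461]
tcp_rot: [0.295, 3.126, -0.001]
wrist_force: [0.9, -0.0, -2.4]
finger_gap: 0.343
grip_force: 30.2
```

```bash
python3 -c "
from h import *
togo((.5148,-.2372))"
```

```text
togo [ 0.0012  0.0011 -0.    ] turn 0 at [ 0.5157 -0.2385  0.0461] j6 -1.88
```

To row units: 0.015 m is 1.5, 0.002 m is 0.2.

Request:
pendant(
  steps={"tx": [0.2,0.2,0.2,0.2,0.2,0.2,0.2],"ty": [0.1,0.1,0.1,0.1,0.1,0.1,0.1],"tz": [0.4,0.9,1.2,1.4,1.5,1.5,1.5],"yaw": [0,0,0,0,0,0,0]},
)

```text
time_s: 6.4
ee_pos: [0.5133, -0.2371, 0.03]
tcp_rot: [0.296, 3.127, -0.0]
wrist_force: [-2.3, 2.5, 2.4]
finger_gap: 0.34
grip_force: 30.7
```

Request:
pendant(
  steps={"tx": [0,0,0],"ty": [0,0,0],"tz": [0,0,0],"yaw": [0,0,0]},
  finger_gap=0.55,
)

```text
time_s: 6.7
ee_pos: [0.5134, -0.2372, 0.0296]
tcp_rot: [0.296, 3.127, -0.0]
wrist_force: [-0.8, -0.1, -0.2]
finger_gap: 0.552
grip_force: 0.0
```

Request:
pendant(
  steps={"tx": [0,0,0,0,0,0,0],"ty": [0,0,0,0,0,0,0],"tz": [-2,-5,-8,-11,-13,-13,-13],"yaw": [0,0,0,0,0,0,0]},
)

```text
time_s: 7.4
ee_pos: [0.5132, -0.2371, 0.1592]
tcp_rot: [0.296, 3.127, 0.0]
wrist_force: [-0.0, 0.3, 0.2]
finger_gap: 0.549
grip_force: 0.0
```

```bash
python3 - <<'E'
from h import *
st=arm.observe(); im,D=arm.read_camera('wrist');P=cloud('wrist',D,st).reshape(-1,3)
k=P[(np.hypot(P[:,0]-.514,P[:,1]+.237)<.03)&(P[:,2]>.055)&(P[:,2]<.075)]
print(cv2.minEnclosingCircle((k[:,:2]*1000).astype(np.float32)),np.percentile(k[:,2],[50,95]))
k=P[(np.hypot(P[:,0]-.514,P[:,1]+.237)<.04)&(P[:,2]>.02)&(P[:,2]<.026)]
im2,_=arm.read_camera('scene');big=np.hstack([cv2.resize(im[100:340,200:440],(400,400)),cv2.resize(im2[270:370,420:520],(400,400))]);save('pics/w5.png',big)
togo((.392,.2107),None,79.2)
E
```

```text
((513.0411376953125, -236.57363891601562), 9.985702514648438) [0.0649325  0.06624769]
togo [0.2024 0.4169 0.0009] turn -0.0 at [ 0.5126 -0.2368  0.1578] j6 -1.88
```

View pics/w5.png

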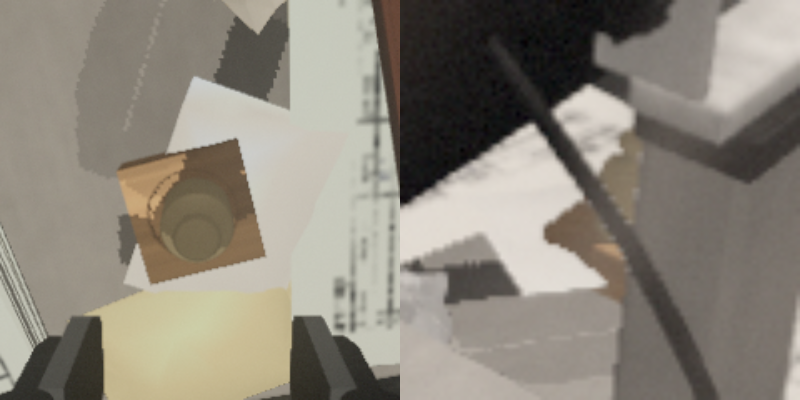

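The weight sits in its recess: knob top at 0.066, centre (0.513,-0.2366), and the left panel shows it inside the ring at about (195,220). Back to the dish.

To row units: 0.032 m is 3.2, 0.417 m is 41.7.

Request:
pendant(
  steps={"tx": [1.2,3.2,5.2,7.3,9.4,11.5,13.6,15.7,17.6,19.1,20.24,20.24],"ty": [2.5,6.5,10.7,15,19.3,23.6,28,32.3,36.2,39.3,41.7,41.7],"tz": [0,0,0,0,0,0,0,0,0,0,0,0],"yaw": [0,0,0,0,0,0,0,0,0,0,0,0]},
  finger_gap=0.71,
)

```text
time_s: 8.7
ee_pos: [0.3911, 0.2126, 0.1582]
tcp_rot: [-0.29, -3.126, 0.001]
wrist_force: [1.4, -0.1, -0.2]
finger_gap: 0.707
grip_force: 0.0
```

Request:
pendant(
  steps={"tx": [0,0,0],"ty": [0,0,0],"tz": [0,0,0],"yaw": [0,0,0]},
)

```text
time_s: 9.0
ee_pos: [0.3929, 0.2096, 0.1593]
tcp_rot: [-0.298, -3.127, 0.0]
wrist_force: [0.3, 0.3, 0.2]
finger_gap: 0.71
grip_force: 0.0
```

```bash
python3 - <<'E'
from h import *
st=arm.observe(); im,D=arm.read_camera('wrist');tips(D,st);P=cloud('wrist',D,st).reshape(-1,3)
k=P[(np.hypot(P[:,0]-.392,P[:,1]-.2107)<.04)&(P[:,2]>.042)&(P[:,2]<.055)]
c=cv2.minEnclosingCircle((k[:,:2]*1000).astype(np.float32));print(c,np.median(k[:,2]))
togo((.392,.2107),None,79.2); print(arm.observe()['finger_gap'])
save('pics/w6.png',im)
# finger tip edges: z profile of points per finger at x~+.011 edge
R=Ro.from_rotvec(st['tcp_rot']).as_matrix();Q=((P-st['ee_pos'])@R)
f=Q[(D.ravel()>.02)&(abs(Q[:,1])>.026)&(abs(Q[:,1])<.05)&(abs(Q[:,0])<.014)&(Q[:,2]>-.06)&(Q[:,2]<.04)]
print(np.histogram(f[:,2],bins=np.arange(-.06,.041,.005)))
E
```

```text
finger -1 3176 z99 [-0.0317 -0.0078 -0.0066] inner 0.0294
finger 1 3187 z99 [-0.0319 -0.0081 -0.0067] inner 0.0306
((391.92413330078125, 210.71713256835938), 30.40151023864746) 0.047526087908388526
togo [0.0011 0.0009 0.    ] turn -0.002 at [0.3929 0.2096 0.1594] j6 -0.97
0.707007784698092
(array([3035, 1288,  489, 1177,  887,  900,  806,  730,  668,  496,  171,
          0,    0,    0,    0,    0,    0,    0,    0,    0]), array([-6.00000000e-02, -5.50000000e-02, -5.00000000e-02, -4.50000000e-02,
       -4.00000000e-02, -3.50000000e-02, -3.00000000e-02, -2.50000000e-02,
       -2.00000000e-02, -1.50000000e-02, -1.00000000e-02, -5.00000000e-03,
       -2.77555756e-17,  5.00000000e-03,  1.00000000e-02,  1.50000000e-02,
        2.00000000e-02,  2.50000000e-02,  3.00000000e-02,  3.50000000e-02,
        4.00000000e-02]))
```

Request:
pendant(
  steps={"tx": [0,0,0,0],"ty": [0,0,0,0],"tz": [0,0,0,0],"yaw": [0,0,0,0]},
  finger_gap=0.9,
)

```text
time_s: 9.45
ee_pos: [0.3927, 0.2104, 0.1597]
tcp_rot: [0.296, 3.127, 0.0]
wrist_force: [-0.9, -0.2, 0.6]
finger_gap: 0.899
grip_force: 0.0
```

```bash
python3 - <<'E'
from h import *
st=arm.observe(); im,D=arm.read_camera('wrist');tips(D,st)
E
```

```text
finger -1 3412 z99 [-0.0344 -0.0123 -0.0111] inner 0.0375
finger 1 3411 z99 [-0.0343 -0.0125 -0.0115] inner 0.0386
```

Units first: shifts go in cm. So 0.1255 m is 12.55, 0.115 m is 11.5.

Request:
pendant(
  steps={"tx": [0.1,0.1,0.1,0.1,0.1,0.1,0.1,0.1],"ty": [0,0,0,0,0,0,0,0],"tz": [3,7,10,11.5,12.55,12.55,12.55,12.55],"yaw": [0,0,0,0,0,0,0,0]},
  finger_gap=0.88,
)

```text
time_s: 10.3
ee_pos: [0.3925, 0.211, 0.0353]
tcp_rot: [0.296, 3.126, 0.002]
wrist_force: [0.5, -1.1, -0.6]
finger_gap: 0.878
grip_force: 0.0
```

Request:
pendant(
  steps={"tx": [0,0,0,0,0,0],"ty": [0,0,0,0,0,0],"tz": [0,0,0,0,0,0],"yaw": [0,0,0,0,0,0]},
  finger_gap=0.0,
  squeeze=25,
)

```text
time_s: 10.9
ee_pos: [0.3923, 0.211, 0.0354]
tcp_rot: [0.296, 3.126, 0.002]
wrist_force: [-2.0, -0.4, 5.4]
finger_gap: 0.684
grip_force: 26.3
```

Request:
pendant(
  steps={"tx": [0,0,0,0,0,0,0],"ty": [0,0,0,0,0,0,0],"tz": [-0.5,-2,-5,-8,-10,-10,-10],"yaw": [0,0,0,0,0,0,0]},
)

```text
time_s: 11.6
ee_pos: [0.3916, 0.2106, 0.1339]
tcp_rot: [0.296, 3.127, 0.0]
wrist_force: [-1.0, -0.2, -1.5]
finger_gap: 0.684
grip_force: 27.1
```

```bash
python3 - <<'E'
from h import *
st=arm.observe(); im,D=arm.read_camera('wrist');save('pics/w7.png',im);R=Ro.from_rotvec(st['tcp_rot']).as_matrix()
P=cloud('wrist',D,st);Q=((P-st['ee_pos'])@R).reshape(-1,3);k=Q[(np.hypot(Q[:,0],Q[:,1])<.024)&(abs(Q[:,2])<.04)]
print('dish tool z',np.percentile(k[:,2],[2,20,50,90]).round(4));A=np.c_[k[:,:2],np.ones(len(k))];print('tilt',np.linalg.lstsq(A,k[:,2],rcond=None)[0].round(3))
# block now
p=P.reshape(-1,3);b=p[(p[:,2]>.029)&(p[:,2]<.04)&(np.hypot(p[:,0]-.392,p[:,1]-.21)<.09)]
print('block',cv2.minAreaRect((b[:,:2]*1000).astype(np.float32)))
togo((.5555,.3182))
E
```

```text
dish tool z [-0.0133 -0.0126 -0.0122 -0.0114]
tilt [-0.004  0.001 -0.012]
block ((365.4928894042969, 217.84500122070312), (46.235084533691406, 64.59833526611328), 78.64431762695312)
togo [-0.1412  0.1367 -0.0003] turn 0 at [0.3911 0.2104 0.133 ] j6 -0.97
```

View pics/w7.png

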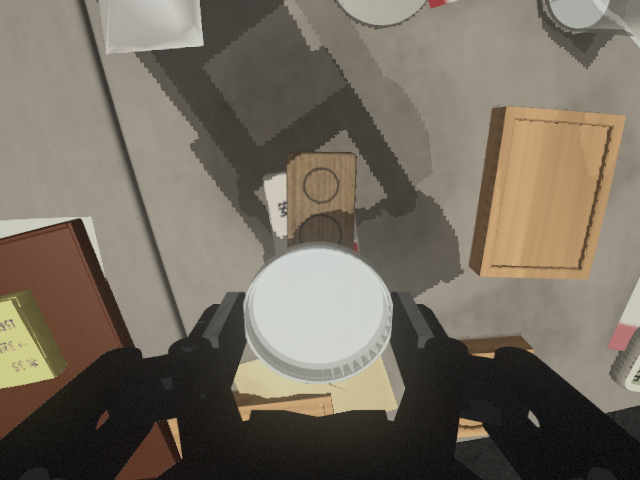

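The dish is held level (tilt ~0.004) at image centre (318,310), and the block remains on the carton. Moving to the dish nest.

To row units: -0.1403 m is -14.03, 0.1362 m is 13.62.

Request:
pendant(
  steps={"tx": [-1.5,-4.5,-7.5,-10.5,-12.8,-14.03,-14.03,-14.03,-14.03,-14.03,-14.03,-14.03],"ty": [1.45,4.35,7.25,10.15,12.4,13.62,13.62,13.62,13.62,13.62,13.62,13.62],"tz": [0,0,0,0,0,0,0,0,3,6,6,6],"yaw": [0,0,0,0,0,0,0,0,0,0,0,0]},
)

```text
time_s: 12.85
ee_pos: [0.5544, 0.3177, 0.0743]
tcp_rot: [-0.296, -3.127, 0.001]
wrist_force: [-1.2, 0.1, 0.4]
finger_gap: 0.686
grip_force: 27.2
```

```bash
python3 - <<'E'
from h import *
st=arm.observe(); im,D=arm.read_camera('wrist');p=cloud('wrist',D,st).reshape(-1,3)
b=p[(p[:,2]>.012)&(p[:,2]<.03)&(abs(p[:,0]-.54)<.06)&(abs(p[:,1]-.318)<.06)]
print('nest pts',len(b),cv2.minAreaRect((b[:,:2]*1000).astype(np.float32)),np.percentile(b,[1,99],axis=0).round(4).tolist())
togo((.5545,.318))
E
```

```text
nest pts 10402 ((544.2313232421875, 319.9564208984375), (86.25153350830078, 62.65293502807617), 82.33381652832031) [[0.5102, 0.2776, 0.0143], [0.5716, 0.3636, 0.0219]]
togo [ 0.0007 -0.0003 -0.    ] turn 0 at [0.5553 0.3182 0.0758] j6 -0.92
```

To row units: 0.0565 m is 5.65, 0.054 m is 5.4.

Request:
pendant(
  steps={"tx": [0,0,0,0,0,0,0],"ty": [0,0,0,0,0,0,0],"tz": [2,4,5,5.4,5.65,5.65,5.65],"yaw": [0,0,0,0,0,0,0]},
)

```text
time_s: 13.6
ee_pos: [0.5555, 0.3184, 0.0187]
tcp_rot: [0.296, 3.126, 0.001]
wrist_force: [0.2, -0.1, -0.6]
finger_gap: 0.687
grip_force: 27.2
```

To row units: 0.001 m is 0.1.

Request:
pendant(
  steps={"tx": [0,0],"ty": [0,0],"tz": [0.1,0.1],"yaw": [0,0]},
)

```text
time_s: 13.8
ee_pos: [0.5555, 0.3184, 0.0175]
tcp_rot: [0.296, 3.126, 0.001]
wrist_force: [0.3, 0.5, 2.4]
finger_gap: 0.687
grip_force: 27.5
```

Request:
pendant(
  steps={"tx": [0,0,0,0],"ty": [0,0,0,0],"tz": [0,0,0,0],"yaw": [0,0,0,0]},
  finger_gap=0.88,
)

```text
time_s: 14.2
ee_pos: [0.5549, 0.3181, 0.0164]
tcp_rot: [-0.296, -3.127, 0.0]
wrist_force: [0.2, -0.1, -0.0]
finger_gap: 0.88
grip_force: 0.0
```

Request:
pendant(
  steps={"tx": [0,0,0,0,0,0,0],"ty": [0,0,0,0,0,0,0],"tz": [-2,-5,-8,-11,-13,-13,-13],"yaw": [0,0,0,0,0,0,0]},
)

```text
time_s: 14.9
ee_pos: [0.5549, 0.3181, 0.146]
tcp_rot: [-0.296, -3.127, 0.0]
wrist_force: [0.1, 0.7, -0.9]
finger_gap: 0.881
grip_force: 0.0
```

```bash
python3 - <<'E'
from h import *
st=arm.observe(); im,D=arm.read_camera('wrist');save('pics/w8.png',im[150:400,150:520]);P=cloud('wrist',D,st).reshape(-1,3)
k=P[(np.hypot(P[:,0]-.5555,P[:,1]-.3182)<.04)&(P[:,2]>.026)&(P[:,2]<.04)]
print(cv2.minEnclosingCircle((k[:,:2]*1000).astype(np.float32)),np.percentile(k[:,2],[5,50,95]));print('tilt',np.linalg.lstsq(np.c_[k[:,:2],np.ones(len(k))],k[:,2],rcond=None)[0].round(3))
togo((.3934,.2119),None,79.2)
E
```

```text
((555.0962524414062, 318.7962646484375), 30.38844871520996) [0.02839597 0.02950615 0.03057227]
tilt [0.001 0.    0.029]
togo [ 0.1383 -0.1343  0.0004] turn -0.0 at [0.5545 0.3178 0.1449] j6 -0.92
```

View pics/w8.png

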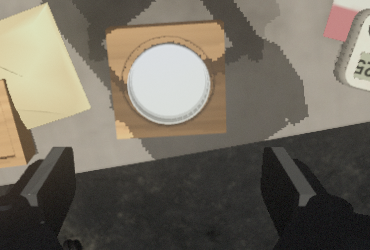

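The dish is flat in its recess, at the centre of the picture around (168,83): top at 0.0295, centre (0.555, 0.3188). Now the block.

Request:
pendant(
  steps={"tx": [1.5,4.5,7.5,10.5,12.6,13.83,13.83,13.83,13.83],"ty": [-1.45,-4.35,-7.25,-10.15,-12.2,-13.43,-13.43,-13.43,-13.43],"tz": [-1,-2,-2,-2,-2,-2,-2,-2,-2],"yaw": [0,0,0,0,0,0,0,0,0]},
  finger_gap=0.75,
)

```text
time_s: 15.85
ee_pos: [0.3944, 0.2124, 0.166]
tcp_rot: [-0.296, -3.127, 0.001]
wrist_force: [-0.6, 0.4, -0.6]
finger_gap: 0.752
grip_force: 0.0
```

```bash
python3 - <<'E'
from h import *
st=arm.observe(); im,D=arm.read_camera('wrist');P=cloud('wrist',D,st)
m=((P[...,2]>.028)&(P[...,2]<.043)&(np.hypot(P[...,0]-.393,P[...,1]-.212)<.075)).astype(np.uint8)
m=cv2.morphologyEx(m,cv2.MORPH_OPEN,np.ones((5,5)))
print('block',rect(m,'wrist',.036,(318,230),st),np.median(P[m>0][:,2]))
m=((P[...,2]>.009)&(P[...,2]<.043)&(np.hypot(P[...,0]-.393,P[...,1]-.212)<.075)).astype(np.uint8)
togo((.3934,.2119),None,79.2)
big=cv2.resize(im[120:380,220:420],None,fx=2,fy=2);save('pics/w9.png',big)
np.savez('pics/w9.npz',im=im,D=D,p=st['ee_pos'],r=st['tcp_rot'])
E
```

```text
block [390.4 212.9 115.8  45.4 -11.2] 0.034444899525779615
togo [ 0.0009 -0.0007  0.    ] turn -0.0 at [0.3944 0.2124 0.166 ] j6 -0.97
```

View pics/w9.png

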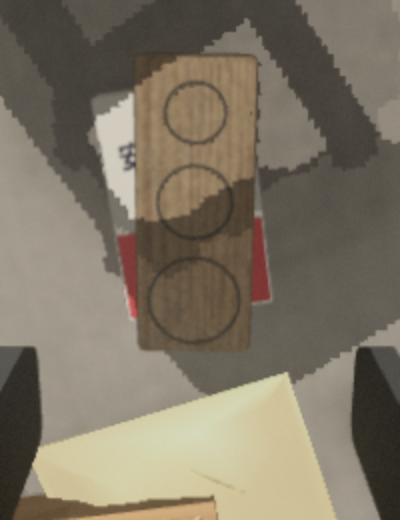

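The block is at (0.392, 0.2124), yaw -11°, with its outline at crop (135..258, 55..350). The carton is underneath and skewed by about 10°. I'll grasp across the block's width.

To row units: 0.145 m is 14.5, 0.135 m is 13.5.

Request:
pendant(
  steps={"tx": [0.2,0.2,0.2,0.2,0.2,0.2,0.2],"ty": [0,0,0,0,0,0,0],"tz": [3,7,11,13.5,14.5,14.5,14.5],"yaw": [0,0,0,0,0,0,0]},
  finger_gap=0.75,
)

```text
time_s: 16.6
ee_pos: [0.393, 0.213, 0.0228]
tcp_rot: [0.296, 3.126, 0.002]
wrist_force: [0.1, -0.8, 0.4]
finger_gap: 0.752
grip_force: 0.0
```

Request:
pendant(
  steps={"tx": [0,0,0,0,0,0],"ty": [0,0,0,0,0,0],"tz": [0,0,0,0,0,0],"yaw": [0,0,0,0,0,0]},
  finger_gap=0.0,
  squeeze=40,
)

```text
time_s: 17.2
ee_pos: [0.3933, 0.2131, 0.0235]
tcp_rot: [0.296, 3.124, 0.003]
wrist_force: [-0.8, 0.7, 6.4]
finger_gap: 0.526
grip_force: 41.5
```

Request:
pendant(
  steps={"tx": [0,0,0,0,0,0,0],"ty": [0,0,0,0,0,0,0],"tz": [-0.5,-2,-5,-8,-10,-10,-10],"yaw": [0,0,0,0,0,0,0]},
)

```text
time_s: 17.9
ee_pos: [0.3919, 0.2125, 0.1213]
tcp_rot: [0.296, 3.127, 0.0]
wrist_force: [-0.6, 0.1, -0.6]
finger_gap: 0.523
grip_force: 41.1
```

```bash
python3 - <<'E'
from h import *
st=arm.observe(); im,D=arm.read_camera('wrist');save('pics/w10.png',im);R=Ro.from_rotvec(st['tcp_rot']).as_matrix()
P=cloud('wrist',D,st);Q=(P-st['ee_pos'])@R
m=((abs(Q[...,1])<.021)&(abs(Q[...,0])<.075)&(abs(Q[...,2])<.03)).astype(np.uint8);k=Q[m>0]
print('blk tool',np.percentile(k,[1,50,99],axis=0).round(4).tolist(),'tilt',np.linalg.lstsq(np.c_[k[:,:2],np.ones(len(k))],k[:,2],rcond=None)[0].round(3))
p=P.reshape(-1,3);b=p[(p[:,2]>.009)&(p[:,2]<.024)&(np.hypot(p[:,0]-.392,p[:,1]-.208)<.075)]
print('carton',len(b),cv2.minAreaRect((b[:,:2]*1000).astype(np.float32)))
togo((.5628,.1233),None,178)
E
```

```text
blk tool [[-0.0444, -0.0205, -0.0124], [0.0166, -0.0, -0.011], [0.0602, 0.0205, -0.0074]] tilt [ 0.003  0.    -0.011]
carton 0 ((0.0, 0.0), (0.0, 0.0), 0.0)
togo [-0.185  -0.0552 -0.0002] turn 1.417 at [0.3914 0.2122 0.1205] j6 -0.97
```

View pics/w10.png

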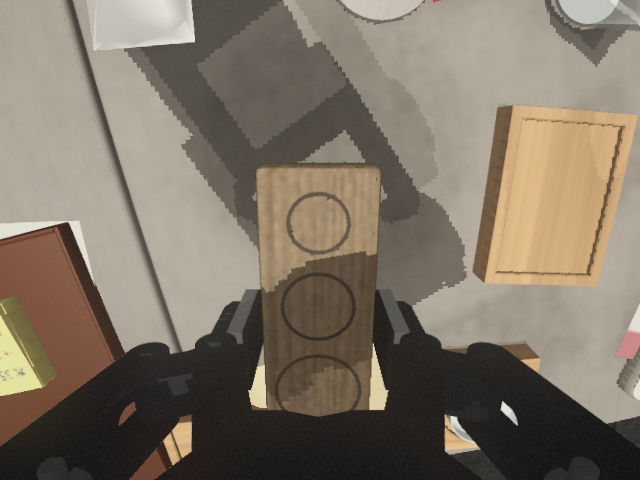

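The block is held level with its near end at (318,165); the carton below is hidden. I'll carry it to the block nest, turning 1.417 rad.

To row units: -0.185 m is -18.5, -0.07 m is -7.

Request:
pendant(
  steps={"tx": [-1,-3,-5,-7,-9,-11,-13,-15,-16.5,-17.8,-18.5,-18.5],"ty": [-0.3,-0.9,-1.5,-2.1,-2.7,-3.3,-3.9,-4.5,-5,-5.3,-5.52,-5.52],"tz": [0,0,0,0,0,0,0,0,0,0,0,0],"yaw": [0.08,0.22,0.36,0.5,0.64,0.78,0.92,1.06,1.2,1.32,1.4,1.417]},
)

```text
time_s: 19.15
ee_pos: [0.563, 0.1229, 0.1194]
tcp_rot: [-2.261, -2.178, 0.004]
wrist_force: [-0.6, -0.0, -1.3]
finger_gap: 0.523
grip_force: 41.1
```

Request:
pendant(
  steps={"tx": [0,0,0],"ty": [0,0,0],"tz": [0,0,0],"yaw": [0,0,0]},
)

```text
time_s: 19.45
ee_pos: [0.563, 0.1239, 0.1214]
tcp_rot: [-2.258, -2.184, 0.0]
wrist_force: [0.3, 0.1, -0.3]
finger_gap: 0.526
grip_force: 41.1
```

```bash
python3 - <<'E'
from h import *
st=arm.observe(); im,D=arm.read_camera('wrist');save('pics/w11.png',im);R=Ro.from_rotvec(st['tcp_rot']).as_matrix()
P=cloud('wrist',D,st);Q=(P-st['ee_pos'])@R
hsv=cv2.cvtColor(im,cv2.COLOR_RGB2HSV)
p=P.reshape(-1,3);b=p[(p[:,2]>.012)&(p[:,2]<.03)&(abs(p[:,0]-.5628)<.05)&(abs(p[:,1]-.1233)<.09)]
print('nest',len(b),cv2.minAreaRect((b[:,:2]*1000).astype(np.float32)),np.percentile(b,[1,99],axis=0).round(4).tolist())
m=((abs(Q[...,1])<.035)&(abs(Q[...,0])<.075)&(abs(Q[...,2]+.012)<.008)).astype(np.uint8);m=cv2.morphologyEx(m,cv2.MORPH_OPEN,np.ones((9,9)));k=Q[m>0]
far=k[k[:,0]>.04];s1=np.percentile(far[:,1],[2,98]);print('held near end x',np.percentile(k[:,0],99.5),'y range',s1)
togo((.5628,.1233),None,178)
E
```

```text
nest 5687 ((557.7616577148438, 123.3218994140625), (89.26985931396484, 180.24185180664062), 0.2920915186405182) [[0.5139, 0.148, 0.0121], [0.6005, 0.2125, 0.022]]
held near end x 0.060151525184622856 y range [-0.0219991   0.02092187]
togo [-0.0005 -0.0002 -0.    ] turn 0.001 at [0.5631 0.1238 0.1215] j6 0.19
```

View pics/w11.png

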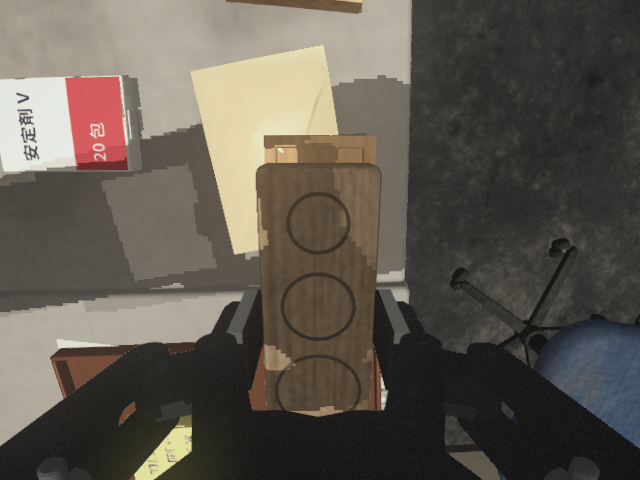

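The block is held over its nest. The nest's near end is visible at v≈147 from u=265 to 376, and the carton is undisturbed at the left. Checking alignment with those corners.

```bash
python3 - <<'E'
from h import *
im=cv2.imread('pics/w11.png')[...,::-1]; st=arm.observe()
hsv=cv2.cvtColor(im,cv2.COLOR_RGB2HSV)
for v in (140,144,148,152,156,160):
    r=hsv[v]; w=np.where((r[:,0]>7)&(r[:,0]<19)&(r[:,1]>85)&(np.arange(640)>240)&(np.arange(640)<400))[0]; print(v,w.min(),w.max(),plane('wrist',[(w.min(),v),(w.max(),v)],.022,st).round(4)[:,:2].tolist(), hsv[v,320].tolist())
E
```

```text
140 264 375 [[0.5305, 0.1921], [0.6012, 0.1898]] [16, 108, 151]
144 264 375 [[0.5303, 0.1897], [0.6012, 0.1873]] [17, 114, 119]
148 265 375 [[0.5308, 0.1871], [0.6012, 0.1848]] [16, 112, 116]
152 265 375 [[0.5306, 0.1846], [0.6012, 0.1823]] [16, 109, 117]
156 265 374 [[0.5305, 0.1821], [0.6006, 0.1798]] [16, 106, 116]
160 265 374 [[0.5303, 0.1796], [0.6006, 0.1772]] [15, 105, 117]
```

Request:
pendant(
  steps={"tx": [-0.1,-0.1,-0.1,-0.1,-0.1,-0.1,-0.1],"ty": [0,0,0,0,0,0,0],"tz": [3,6,8,9,9.45,9.45,9.45],"yaw": [0,0,0,0,0,0,0]},
)

```text
time_s: 20.2
ee_pos: [0.5641, 0.1228, 0.0285]
tcp_rot: [2.259, 2.182, 0.003]
wrist_force: [-0.3, 0.2, -0.8]
finger_gap: 0.523
grip_force: 41.1
```

Request:
pendant(
  steps={"tx": [0,0,0,0],"ty": [0,0,0,0],"tz": [0.1,0.2,0.3,0.3],"yaw": [0,0,0,0]},
)

```text
time_s: 20.6
ee_pos: [0.5633, 0.1226, 0.0241]
tcp_rot: [-2.26, -2.182, -0.0]
wrist_force: [-0.5, 0.2, -1.1]
finger_gap: 0.521
grip_force: 41.1
```

No rim contact; bottom is at about 0.0186. I'll lower 1 mm more and release.

Request:
pendant(
  steps={"tx": [0,0],"ty": [0,0],"tz": [0.1,0.1],"yaw": [0,0]},
)

```text
time_s: 20.8
ee_pos: [0.5635, 0.1226, 0.0236]
tcp_rot: [2.26, 2.182, 0.001]
wrist_force: [-1.9, 0.4, 3.3]
finger_gap: 0.524
grip_force: 41.5
```

Request:
pendant(
  steps={"tx": [0,0,0],"ty": [0,0,0],"tz": [0,0,0],"yaw": [0,0,0]},
  finger_gap=0.72,
)

```text
time_s: 21.1
ee_pos: [0.5633, 0.1226, 0.023]
tcp_rot: [-2.26, -2.182, -0.0]
wrist_force: [0.4, -0.1, 0.2]
finger_gap: 0.722
grip_force: 0.0
```

Request:
pendant(
  steps={"tx": [0,0,0,0,0,0,0],"ty": [0,0,0,0,0,0,0],"tz": [-2,-5,-8,-11,-13,-13,-13],"yaw": [0,0,0,0,0,0,0]},
)

```text
time_s: 21.8
ee_pos: [0.5632, 0.1226, 0.1526]
tcp_rot: [-2.26, -2.182, -0.0]
wrist_force: [-0.8, -0.7, 0.4]
finger_gap: 0.72
grip_force: 0.0
```

```bash
python3 - <<'E'
from h import *
st=arm.observe(); im,D=arm.read_camera('wrist');P=cloud('wrist',D,st)
m=((P[...,2]>.028)&(P[...,2]<.045)&(abs(P[...,0]-.563)<.04)&(abs(P[...,1]-.123)<.08)).astype(np.uint8);m=cv2.morphologyEx(m,cv2.MORPH_OPEN,np.ones((5,5)))
k=P[m>0];print(np.percentile(k[:,2],[5,50,95]),'tilt',np.linalg.lstsq(np.c_[k[:,:2],np.ones(len(k))],k[:,2],rcond=None)[0].round(3))
print('block',rect(m,'wrist',.036,(318,230),st))
togo((.392,.2076))
E
```

```text
[0.03311591 0.03448626 0.0356329 ] tilt [-0.     0.     0.035]
block [562.8 125.6 115.6  45.3  87.9]
togo [ 0.0791 -0.1737  0.0003] turn 0 at [0.5628 0.1225 0.1516] j6 0.19
```

The block is flat in its nest (yaw 87.9°, tilt 0). Now the carton.

Request:
pendant(
  steps={"tx": [0.5,1.2,2,2.8,3.6,4.5,5.3,6.1,6.8,7.5,7.9,7.9],"ty": [-1,-2.8,-4.6,-6.4,-8.2,-10,-11.8,-13.6,-15,-16.4,-17.37,-17.37],"tz": [0,0,0,0,0,0,0,0,0,0,0,0],"yaw": [-0.14,-0.28,-0.42,-0.56,-0.7,-0.84,-0.98,-1.12,-1.26,-1.4,-1.53,-1.588]},
  finger_gap=0.92,
)

```text
time_s: 23.05
ee_pos: [0.3909, 0.2078, 0.1514]
tcp_rot: [-0.019, -3.139, 0.001]
wrist_force: [1.1, -0.2, -0.2]
finger_gap: 0.922
grip_force: 0.0
```

Request:
pendant(
  steps={"tx": [0,0,0],"ty": [0,0,0],"tz": [0,0,0],"yaw": [0,0,0]},
)

```text
time_s: 23.35
ee_pos: [0.3924, 0.2074, 0.1525]
tcp_rot: [-0.03, -3.14, 0.001]
wrist_force: [0.0, -0.8, -0.8]
finger_gap: 0.92
grip_force: 0.0
```

```bash
python3 - <<'E'
from h import *
st=arm.observe(); im,D=arm.read_camera('wrist');P=cloud('wrist',D,st);tips(D,st)
m=((P[...,2]>.01)&(P[...,2]<.03)&(np.hypot(P[...,0]-.392,P[...,1]-.208)<.08)).astype(np.uint8);m=cv2.morphologyEx(m,cv2.MORPH_OPEN,np.ones((5,5)))
print(np.percentile(P[m>0][:,2],[5,50,95]));r=rect(m,'wrist',.018,(318,230),st);print('carton',r)
togo(r[:2]/1000,None,r[4]+90)
save('pics/w12.png',im)
E
```

```text
finger -1 3418 z99 [-0.0348 -0.013  -0.012 ] inner 0.0382
finger 1 3441 z99 [-0.0346 -0.0129 -0.0117] inner 0.0396
[0.01559408 0.01684247 0.0180098 ]
carton [390.9 208.7  93.8  61.4  -2.8]
togo [0.0016 0.0012 0.    ] turn 0.03 at [0.3925 0.2074 0.1527] j6 -1.15
```

View pics/w12.png

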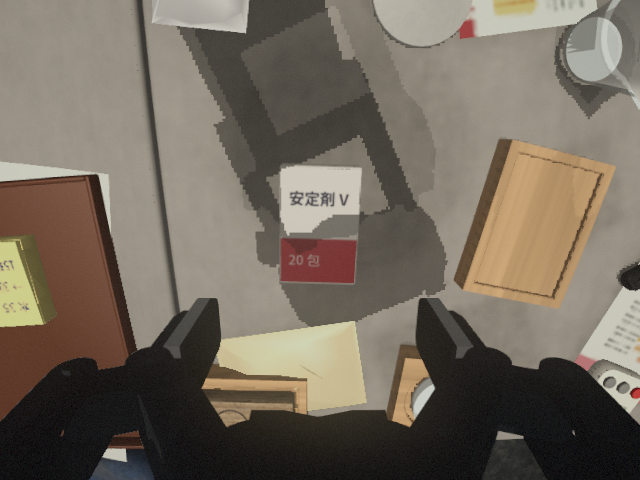

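The carton lies alone on the table at (318,225): 94 x 61 mm measured, centre (0.391,0.2087), yaw -2.8°. Its nest is at (540,220). Grasping.

To row units: 0.15 m is 15, 0.138 m is 13.8.

Request:
pendant(
  steps={"tx": [0.16,0.16,0.16,0.16,0.16,0.16,0.16],"ty": [0.12,0.12,0.12,0.12,0.12,0.12,0.12],"tz": [3,7,11,13.8,15,15,15],"yaw": [0.03,0.03,0.03,0.03,0.03,0.03,0.03]},
  finger_gap=0.92,
)

```text
time_s: 24.1
ee_pos: [0.3919, 0.2092, 0.0044]
tcp_rot: [0.076, 3.139, 0.001]
wrist_force: [-0.2, 0.5, 1.3]
finger_gap: 0.923
grip_force: 0.0
```

Request:
pendant(
  steps={"tx": [0,0,0,0,0,0],"ty": [0,0,0,0,0,0],"tz": [0,0,0,0,0,0],"yaw": [0,0,0,0,0,0]},
  finger_gap=0.0,
  squeeze=35,
)

```text
time_s: 24.7
ee_pos: [0.3923, 0.2094, 0.0052]
tcp_rot: [0.075, 3.137, 0.002]
wrist_force: [-1.4, -0.6, 5.6]
finger_gap: 0.708
grip_force: 37.6
```

Request:
pendant(
  steps={"tx": [0,0,0,0,0,0,0],"ty": [0,0,0,0,0,0,0],"tz": [-0.5,-2,-5,-8,-10,-10,-10],"yaw": [0,0,0,0,0,0,0]},
)

```text
time_s: 25.4
ee_pos: [0.3909, 0.2089, 0.1032]
tcp_rot: [0.075, 3.14, 0.001]
wrist_force: [-1.0, -0.3, -2.0]
finger_gap: 0.709
grip_force: 38.4
```

```bash
python3 - <<'E'
from h import *
st=arm.observe(); im,D=arm.read_camera('wrist');R=Ro.from_rotvec(st['tcp_rot']).as_matrix()
P=cloud('wrist',D,st);Q=(P-st['ee_pos'])@R
m=((abs(Q[...,1])<.035)&(abs(Q[...,0])<.065)&(abs(Q[...,2]+.012)<.01)).astype(np.uint8);m=cv2.morphologyEx(m,cv2.MORPH_OPEN,np.ones((9,9)));k=Q[m>0]
print('held',np.percentile(k,[.5,50,99.5],axis=0).round(4).tolist(),'tilt',np.linalg.lstsq(np.c_[k[:,:2],np.ones(len(k))],k[:,2],rcond=None)[0].round(3))
save('pics/w13.png',im)
togo((.396,.3806),None,76.9)
E
```

```text
held [[-0.0442, -0.03, -0.0189], [0.0088, 0.0004, -0.0116], [0.0476, 0.0313, -0.005]] tilt [ 0.003  0.    -0.012]
togo [ 2.60e-03  1.72e-01 -1.00e-04] turn 0.181 at [0.3904 0.2086 0.1023] j6 -1.12
```

Request:
pendant(
  steps={"tx": [0,0.1,0.2,0.26,0.26,0.26,0.26,0.26,0.26,0.26],"ty": [1.5,4.5,8,11.5,14.5,16.5,17.2,17.2,17.2,17.2],"tz": [0,0,0,0,0,0,0,0,0,0],"yaw": [0.03,0.07,0.12,0.16,0.181,0.181,0.181,0.181,0.181,0.181]},
)

```text
time_s: 26.45
ee_pos: [0.3966, 0.3798, 0.1029]
tcp_rot: [-0.36, -3.121, 0.001]
wrist_force: [0.9, 0.1, -1.5]
finger_gap: 0.707
grip_force: 38.4
```

```bash
python3 - <<'E'
from h import *
st=arm.observe(); im,D=arm.read_camera('wrist');save('pics/w14.png',im);P=cloud('wrist',D,st)
m=((P[...,2]>.012)&(P[...,2]<.03)&(abs(P[...,0]-.38)<.1)&(abs(P[...,1]-.38)<.065)).astype(np.uint8);m=cv2.morphologyEx(m,cv2.MORPH_OPEN,np.ones((5,5)))
c=P[m>0];print('nest part',cv2.minAreaRect((c[:,:2]*1000).astype(np.float32)))
togo((.396,.3806),None,76.9)
E
```

```text
nest part ((350.04052734375, 391.95098876953125), (88.1005859375, 27.716222763061523), 77.16205596923828)
togo [ 0.0008  0.0005 -0.    ] turn -0.001 at [0.3967 0.3799 0.1031] j6 -0.64
```

View pics/w14.png

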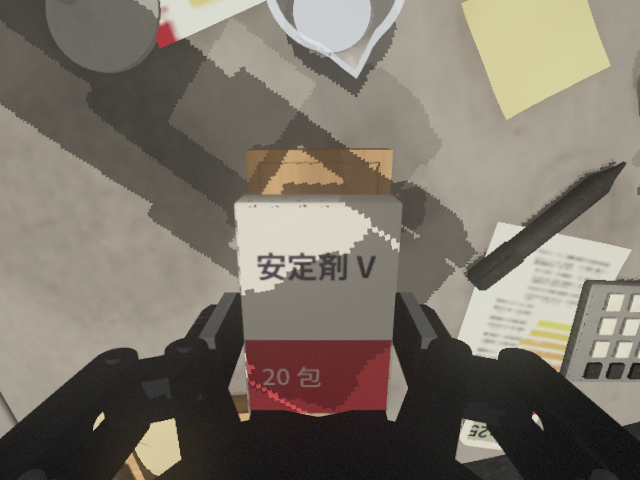

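The carton is held with its end at v=197 and looks parallel to the nest behind it (u 246..392 at v≈150..195). The visible nest edge gives a centre of (0.396, 0.3815). Lowering.

Request:
pendant(
  steps={"tx": [0.1,0.1,0.1,0.1,0.1,0.1,0.1],"ty": [0.1,0.1,0.1,0.1,0.1,0.1,0.1],"tz": [2,4.5,6.5,7.3,7.6,7.6,7.6],"yaw": [0,0,0,0,0,0,0]},
)

```text
time_s: 27.2
ee_pos: [0.3965, 0.3824, 0.0284]
tcp_rot: [0.359, 3.12, 0.003]
wrist_force: [0.4, 1.1, -0.7]
finger_gap: 0.707
grip_force: 38.4
```

Request:
pendant(
  steps={"tx": [0,0,0,0],"ty": [0,0,0,0],"tz": [0.1,0.2,0.3,0.3],"yaw": [0,0,0,0]},
)

```text
time_s: 27.6
ee_pos: [0.3957, 0.382, 0.024]
tcp_rot: [-0.359, -3.121, 0.0]
wrist_force: [0.4, 1.0, -1.2]
finger_gap: 0.705
grip_force: 38.4
```

Request:
pendant(
  steps={"tx": [0,0],"ty": [0,0],"tz": [0.1,0.1],"yaw": [0,0]},
)

```text
time_s: 27.8
ee_pos: [0.3959, 0.3821, 0.0233]
tcp_rot: [0.359, 3.121, 0.0]
wrist_force: [-0.4, 0.1, 0.9]
finger_gap: 0.71
grip_force: 38.6
```

Request:
pendant(
  steps={"tx": [0,0,0,0],"ty": [0,0,0,0],"tz": [0,0,0,0],"yaw": [0,0,0,0]},
  finger_gap=0.9,
)

```text
time_s: 28.2
ee_pos: [0.3958, 0.382, 0.0232]
tcp_rot: [0.359, 3.121, 0.0]
wrist_force: [0.1, 0.5, 0.5]
finger_gap: 0.897
grip_force: 0.0
```

Request:
pendant(
  steps={"tx": [0,0,0,0,0,0,0,0],"ty": [0,0,0,0,0,0,0,0],"tz": [-2,-5,-8,-11,-15,-18,-18,-18],"yaw": [0,0,0,0,0,0,0,0]},
)

```text
time_s: 29.0
ee_pos: [0.3959, 0.3821, 0.2035]
tcp_rot: [0.358, 3.12, 0.002]
wrist_force: [0.6, 0.4, -1.5]
finger_gap: 0.9
grip_force: 0.0
```

```bash
python3 - <<'E'
from h import *
st=arm.observe(); im,D=arm.read_camera('wrist');P=cloud('wrist',D,st)
m=((P[...,2]>.027)&(P[...,2]<.045)&(abs(P[...,0]-.396)<.06)&(abs(P[...,1]-.381)<.06)).astype(np.uint8);m=cv2.morphologyEx(m,cv2.MORPH_OPEN,np.ones((5,5)))
k=P[m>0];print(np.percentile(k[:,2],[5,50,95]),'tilt',np.linalg.lstsq(np.c_[k[:,:2],np.ones(len(k))],k[:,2],rcond=None)[0].round(3),rect(m,'wrist',.036,(318,230),st))
it,Dt=arm.read_camera('top');save('pics/end.png',cv2.resize(it[170:340,130:530],(800,340)));Q=cloud('top',Dt)
for n,u,v in [('timer',155,203),('pad',407,270)]: print(n,Q[v,u].round(3))
E
```

```text
[0.03354862 0.03486364 0.03607157] tilt [-0.002 -0.     0.036] [394.7 382.7  93.2  61.5 -13.1]
timer [0.57  0.485 0.017]
pad [ 0.434 -0.064  0.026]
```

View pics/end.png

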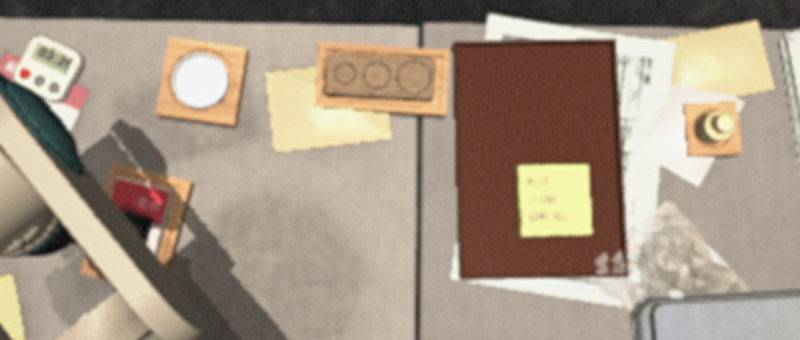

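The final top view shows the dish (200,80), block (378,75), weight (718,125) and carton (145,210) all in their nests. The timer and pad haven't moved. Handing in.

Request:
pendant(
  steps={"tx": [0,0,0],"ty": [0,0,0],"tz": [0,0,0],"yaw": [0,0,0]},
  lines="1,1",
)

```text
time_s: 29.4
```

```bash
python3 -c "
from plant import arm
print(arm.sign_off())"
```

```text
the job is handed in; nothing more can be done
None
```

I set the weight, dish, block and carton each flat in its own nest, left the timer and note pad where they were, and handed the job in at about 29 s; the sign-off returned no verdict.

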